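# Open the interlocked air valve bank on the bike bench

### The job

Open the bench's air valves: with shut fingers, not gripping, push all three levers of the grey valve bank away from the robot, each fully home, and let go. The bank is interlocked, so feel which lever will move: one that stops after a few millimetres is still locked, so ease off and try another, and never press on the bank or a lever with more than about 20 N. Leave the other things on the bench alone.

Things in the scene. Friction and masses are not known exactly. Their poses are not given: they have to be found in the camera images.
- bank: air valve bank, bolted down: grey housing 150 x 290 x 100 mm (x, y, z) on a 190 x 310 mm foot plate; origin centred under it, x away from the robot, y along the row of three alike levers. A hidden interlock lets them be thrown in one order only, different each time: at first one is free, two locked; each lever thrown (past about 0.75 rad) frees one more
- lever_a (a joint): angle of the left-hand (seen from the robot) lever (rad): 0 = off, leaning 24 degrees towards the robot; grows as the grip swings away from the robot; 0.82 = fully home on a springy buffer (about 1.2 N per mm at the grip), hard stop at 1.0. Starts at 0 to 0.05, stays where left. Free: swings with 2 to 5 N at the grip. Locked: free play to 0.06 (7 mm at the grip), then a springy bolt, about 1.2 N per mm
- lever_b (a joint): angle of the middle lever (rad): 0 = off, leaning 24 degrees towards the robot; grows as the grip swings away from the robot; 0.82 = fully home on a springy buffer (about 1.2 N per mm at the grip), hard stop at 1.0. Starts at 0 to 0.05, stays where left. Free: swings with 2 to 5 N at the grip. Locked: free play to 0.06 (7 mm at the grip), then a springy bolt, about 1.2 N per mm
- lever_c (a joint): angle of the right-hand (seen from the robot) lever (rad): 0 = off, leaning 24 degrees towards the robot; grows as the grip swings away from the robot; 0.82 = fully home on a springy buffer (about 1.2 N per mm at the grip), hard stop at 1.0. Starts at 0 to 0.05, stays where left. Free: swings with 2 to 5 N at the grip. Locked: free play to 0.06 (7 mm at the grip), then a springy bolt, about 1.2 N per mm
- grip_a (a point): centre of the black cross-bar grip of the left-hand (seen from the robot) lever: a bar 50 mm long (along the bank's y axis), 20 mm thick, on top of a 12 mm steel rod, 120 mm from the level hinge (80 mm up, along the bank's y), so 190 mm above the bench at off and at home, 200 mm upright; from off to home it travels about 96 mm along the bank's x axis. This lever stands at +90 mm on the bank's y axis
- grip_b (a point): centre of the black cross-bar grip of the middle lever: a bar 50 mm long (along the bank's y axis), 20 mm thick, on top of a 12 mm steel rod, 120 mm from the level hinge (80 mm up, along the bank's y), so 190 mm above the bench at off and at home, 200 mm upright; from off to home it travels about 96 mm along the bank's x axis. This lever stands at 0 on the bank's y axis
- grip_c (a point): centre of the black cross-bar grip of the right-hand (seen from the robot) lever: a bar 50 mm long (along the bank's y axis), 20 mm thick, on top of a 12 mm steel rod, 120 mm from the level hinge (80 mm up, along the bank's y), so 190 mm above the bench at off and at home, 200 mm upright; from off to home it travels about 96 mm along the bank's x axis. This lever stands at -90 mm on the bank's y axis
- hub: aluminium bicycle wheel hub standing on end, 60 mm wide, 85 mm tall, origin under its centre; a bystander
- oil: white oil bottle, 48 mm wide, 130 mm tall, origin under its centre; a bystander
- spanner: steel open-ended spanner lying flat, 170 mm long, along its x axis; a bystander

How it is judged:
On the way, in this order (a step that is already met when the one before it is completed fails the run):
1. one lever is thrown home (value of joint any of lever_a, lever_b, lever_c above 0.76 rad), for 0.1 s.
2. two levers are home ((value of joint each of lever_a, lever_b above 0.76 rad or value of joint each of lever_a, lever_c above 0.76 rad or value of joint each of lever_b, lever_c above 0.76 rad)), for 0.1 s.
3. all three levers are home (value of joint each of lever_a, lever_b, lever_c above 0.76 rad), for 0.1 s.
At the end, for the whole second after the job is handed in: all three levers stand thrown away from the robot (each joint above 0.76 rad), at rest and let go, and the hub, oil bottle and spanner are within 30 mm of where they began (all of step 3 and velocity of joint each of lever_a, lever_b, lever_c below 0.1 rad/s and distance of each of hub, oil, spanner from where it was at the start of the episode below 0.03 m); the robot touches nothing.
It fails at once if the valve bank or one of its levers is pressed or squeezed with more than 25 N (contact force between any of the fingers, the arm and bank above 25 N).
It fails at once if a bystander (hub, oil bottle, spanner) is moved more than 30 mm (distance of any of hub, oil, spanner from where it was at the start of the episode above 0.03 m).
It also fails if it takes over 61 s, if anything falls off the work surface, if the arm or the gripper's body presses on something with over 40 N, if the wrist force passes 120 N, or if a joint passes its speed limit or range.

### The arm

A 7-joint arm with a two-finger parallel gripper is mounted at the origin on the work surface. World frame = base frame: x ahead of the robot, y to its left, z up, the work surface at z = 0. Lengths are in m, angles in rad, forces in N, time in s.
With the tool pointing down it reaches from about 0.4 to 0.85 m from the base axis. Payload 10.4 kg.
Tool frame: the origin (TCP) lies midway between the tips of the shut fingers; the grasp point (between the pads) lies 19 mm behind it; z points along the fingers, y is the line along which they close (so a half turn about z gives the same grasp; the last joint's range is limited). The gripper opens to 85 mm and grips with 20 to 120 N. Pads are 22 mm wide; open, the fingers measure 114 mm over their backs; the gripper's body (76 mm by 85 mm) begins 54 mm behind the grasp point. The pads swing forward as they close: fully open they stand 13 mm farther back than shut.
Start: joints at [-1.18, 0.332, -0.065, 1.46, 0.022, 1.35, -0.088], TCP at [0.251, 0.572, 0.231] pointing down, gripper open.
Joint ranges: [-2.6, 2.6], [-0.5, 2.12], [-1.47, 1.34], [0.16, 2.42], [-1.27, 4.41], [0.06, 2.06], [-2.6, 2.6]. Speed limits (rad/s): [2.22, 2.22, 2.79, 2.79, 3.14, 3.14, 3.14].

### API

Orientations are given as a unit quaternion [x, y, z, w].
In Python, from workcell import monitor, eyes, manip gives the robot as it stands.
- The arm moves only by the tool send_rows, never from a script. Its arguments are lists of equal length, an entry for each row: "offset": the shift along the tool's x, y, z in mm, a list of three; "roll": the turn about the tool's z in rad. In form: {"offset": [[tx, ty, tz], ...], "roll": [roll, ...]}. A call has exactly 5 rows; each row is the pose to reach, as a shift and turn from the pose commanded when the call began, along the tool's axes at that moment; what a row does not reach only later rows make up. A row lasts 1/12 s, in which the tool goes at most 41.7 mm and 7.16 degrees, less where a joint would pass 70% of its speed; a pose out of reach is approached as far as the arm can. A call with a gripper value outside its range is refused whole. "jaw" is the opening, from 0 (shut) to 1 (fully open), set as the call begins (left out, the last holds). The fingers move at their own pace and stop on an object; "newtons" is the grip in N (left out, the last holds). Time passes only in rows, so rows that repeat a pose let the fingers close, or fill a call up. It gives the time, the measured TCP pose, the force and the opening at its end, in the units of the state.
- monitor.get_obs(): the state, without advancing time (a new reading comes with each control period).
- eyes.camera(name): name is "side" or "top"; returns (picture, depth): 480x640x3 uint8, blue, green, red; 480x640 float32, m along the optical axis (not along the pixel's ray), 0 where there is no reading.
- eyes.camera_params(name): a dict with "fovy" (degrees; the focal length in pixels is half the picture's height over the tangent of half this angle, whatever the lens; pixels are square), "cx", "cy" (the principal point, pixels), "k1" (the pictures are not rectified: a ray, as slopes to the right and down, at radius r is drawn at 1 + k1 r^2 times it, then the intrinsics apply), "R" (3x3) and "t" (3): a world point X has camera coordinates R X + t. Camera axes: x right, y down, z forward; pixel columns grow to the right and rows downward; lengths in m; the calibration is good to about 2 mm. A picture is of the moment at which its call begins. camera_params takes no time and is no camera call.
- manip.hand_in(): hands the job in, once; it reports no verdict.
The state is a dict: "clock": time; "joint_pos": joint angles; "joint_velocities": joint speeds; "tau": joint torques, N m; "position": TCP position; "ee_rot": TCP orientation; "ft_force": force on the tool from outside, world axes, zero at the start; "torque": the same for the moment, N m; "grip_width": opening from 0.0 (shut) to 1.0 (fully open).
Only numpy, scipy, OpenCV 4.12 (cv2) and the standard library are available. Lean on these libraries where they do the work, as an engineer would, in place of code of your own. Each camera call takes 0.05 s, during which the arm holds its last target. There are 200 camera calls.

## Working session

There is one attempt and no reset: what is moved stays moved. The work goes in short steps, Python scripts to look and compute and a tool call to move; the robot and the scene stay as the last step left them, time stands still between calls to the robot, and variables do not carry over. Pictures are saved under pics/ and viewed, on a budget of 10 in all, crops included, one or two more only if the job needs it, and the job is handed in when it is done.

Besides the shell and the picture viewer there is one more tool, called after "Request:" as a command line: name --pt "numbers of a row" for each row, then --argument value for the rest. send_rows: Moves the arm, as the interface text tells. Its arguments: {"type":"object","properties":{"offset":{"type":"array"},"roll":{"type":"array"},"jaw":{"type":"number"},"newtons":{"type":"number"}},"required":["offset","roll"]}

```bash
mkdir -p pics; cat > h.py <<'E'
import numpy as np, cv2
from workcell import monitor, eyes, manip
def K(p): 
    f=240/np.tan(np.radians(p['fovy'])/2); return f
def world(p,u,v,d):
    f=K(p); P=np.array([[f,0,p['cx']],[0,f,p['cy']],[0,0,1.]])
    q=cv2.undistortPoints(np.array([[[u,v]]],float),P,np.array([p['k1'],0,0,0.]))[0,0]
    c=np.array([q[0],q[1],1]); R=np.array(p['R']); t=np.array(p['t'])
    return R.T@(c*d-t)
def ray(p,u,v):
    o=world(p,u,v,0); return o, world(p,u,v,1)-o
def on_z(p,u,v,z):
    o,r=ray(p,u,v); return o+r*(z-o[2])/r[2]
def tri(a,b):
    (o1,r1),(o2,r2)=a,b
    s=np.linalg.lstsq(np.c_[r1,-r2],o2-o1,rcond=None)[0]
    A,B=o1+r1*s[0],o2+r2*s[1]; return (A+B)/2,np.linalg.norm(A-B)
E
python3 - <<'E'
from h import *
o=monitor.get_obs(); print({k:np.round(v,3).tolist() for k,v in o.items()})
for n in('top','side'):
    im,d=eyes.camera(n); cv2.imwrite(f'pics/{n}0.png',im); np.save(f'{n}0.npy',d); p=eyes.camera_params(n); print(n,np.round(-np.array(p['R']).T@p['t'],3),p['k1'],p['fovy'],np.round(p['R'],2).tolist())
E
```

```text
{'clock': 0.0, 'joint_pos': [-1.18, 0.333, -0.065, 1.461, 0.022, 1.35, -0.088], 'joint_velocities': [0.0, -0.0, 0.001, 0.002, -0.0, -0.001, -0.001], 'tau': [-0.0, -62.544, 0.049, -39.163, 0.016, 0.01, 0.0], 'position': [0.251, 0.572, 0.231], 'ee_rot': [0.205, 0.979, -0.001, -0.0], 'ft_force': [0.077, -0.329, 0.407], 'torque': [-0.01, -0.006, -0.04], 'grip_width': 1.0}
top [ 0.265 -0.02   1.512] -0.09579962375744809 42.706262249688 [[-0.02, -1.0, -0.02], [-0.98, 0.03, -0.18], [0.18, 0.02, -0.98]]
side [0.465 0.778 0.79 ] 0.02609002342558919 55.45057050152531 [[-1.0, -0.1, -0.0], [-0.06, 0.62, -0.78], [0.08, -0.77, -0.63]]
```

View pics/top0.png

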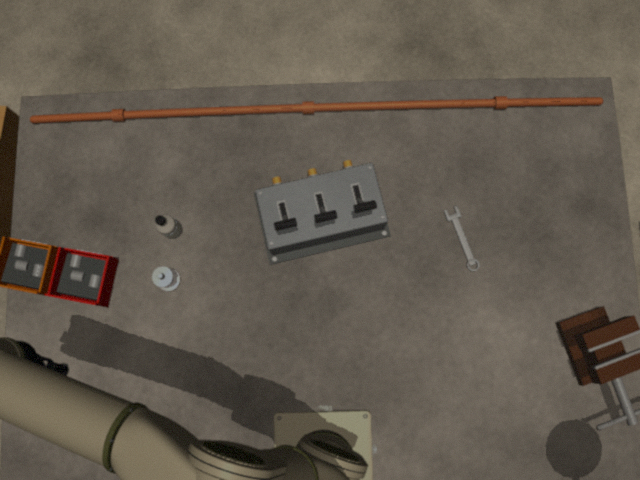

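View pics/side0.png

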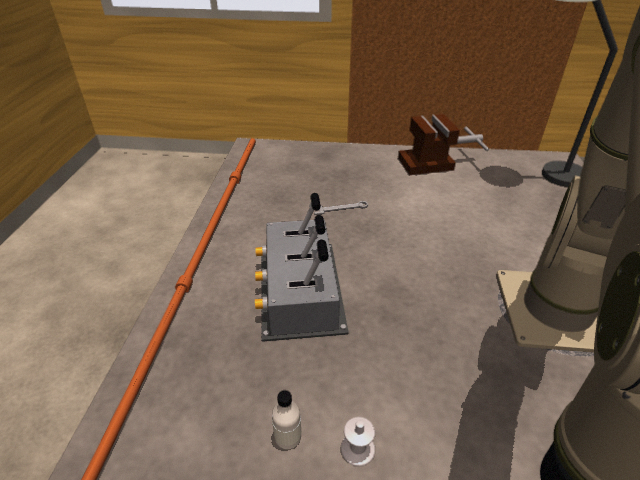

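The top view shows the grips at about (286,225), (326,215) and (365,206), the bottle at (168,227), the hub at (166,278) and the spanner at (462,240). The side view shows the grips at (322,250), (319,224) and (315,201). Next I'll measure them with dark masks and two-view triangulation.

```bash
python3 - <<'E'
from h import *
C={}
P={n:eyes.camera_params(n) for n in('top','side')}
for n,box in(('top',(262,175,390,240)),('side',(304,188,332,266))):
    im=cv2.imread(f'pics/{n}0.png'); x0,y0,x1,y1=box
    m=(im[y0:y1,x0:x1].max(2)<(45 if n=='top' else 40)).astype(np.uint8)
    if n=='top': m=cv2.morphologyEx(m,cv2.MORPH_OPEN,np.ones((3,7),np.uint8))
    k,l,s,c=cv2.connectedComponentsWithStats(m)
    C[n]=[(c[i]+[x0,y0]) for i in range(1,k) if s[i,4]>30]
    print(n,[(np.round(c[i]+[x0,y0],1).tolist(),s[i].tolist()) for i in range(1,k) if s[i,4]>30])
T=sorted(C['top'],key=lambda c:c[0]); S=sorted(C['side'],key=lambda c:-c[1])
for a,b in zip(T,S):
    X,g=tri(ray(P['top'],*a),ray(P['side'],*b)); 
    print('grip tri',X.round(4),'gap',g.round(4),'plane.19',on_z(P['top'],*a,.19).round(4))
for nm,uv in dict(f1=(272,262),f2=(388,236),h1=(256,191),h2=(372,166)).items(): print(nm,on_z(P['top'],*uv,.01 if nm[0]=='f' else .1).round(3))
for nm,uv in dict(bottle=(165,225),hub=(166,279),sp=(462,240)).items(): print(nm,on_z(P['top'],*uv,.05).round(3))
E
```

```text
top [([364.6, 206.3], [93, 27, 21, 10, 161]), ([325.1, 216.4], [53, 37, 21, 10, 154]), ([285.3, 223.9], [13, 45, 21, 9, 151])]
side [([315.1, 201.3], [7, 5, 9, 18, 126]), ([319.6, 224.4], [11, 27, 11, 19, 150]), ([322.2, 250.2], [13, 52, 11, 21, 177])]
grip tri [0.536  0.0667 0.1903] gap 0.0015 plane.19 [0.5369 0.0666 0.19  ]
grip tri [ 0.5506 -0.0215  0.1894] gap 0.0017 plane.19 [ 0.5513 -0.0215  0.19  ]
grip tri [ 0.5704 -0.1092  0.1905] gap 0.002 plane.19 [ 0.5715 -0.1093  0.19  ]
f1 [0.479 0.113 0.01 ]
f2 [ 0.536 -0.176  0.01 ]
h1 [0.637 0.141 0.1  ]
h2 [ 0.691 -0.137  0.1  ]
bottle [0.572 0.372 0.05 ]
hub [0.438 0.367 0.05 ]
sp [ 0.514 -0.351  0.05 ]
```

Grip heights triangulate to 0.189–0.191 m, against 0.190 in the text. Spacing is about 90 mm and the bank's yaw is about 0.193 rad, so these agree. I'll shut the fingers, roll -0.605 to line up with the bank, and move towards a point in front of lever b.

Request:
send_rows --pt "-29 -27 0" --pt "-58 -55 0" --pt "-88 -82 0" --pt "-117 -109 0" --pt "-146 -137 0" --roll '[-0.12,-0.24,-0.36,-0.48,-0.605]' --jaw 0 --newtons 40

```text
clock: 0.52
position: [0.3298, 0.3877, 0.231]
ee_rot: [-0.095, 0.995, -0.0, -0.0]
ft_force: [0.9, 1.0, 0.4]
grip_width: 0.296
```

Request:
send_rows --pt "-9 -40 0" --pt "-18 -80 0" --pt "-27 -120 0" --pt "-36 -160 0" --pt "-44 -200 0" --roll '[0,0,0,0,0]'

```text
clock: 0.93
position: [0.4096, 0.1994, 0.2312]
ee_rot: [-0.092, 0.996, 0.0, -0.0]
ft_force: [1.4, 0.9, 0.1]
grip_width: 0.002
```

Request:
send_rows --pt "-9 -40 0" --pt "-18 -80 0" --pt "-27 -120 0" --pt "-36 -160 0" --pt "-44 -200 0" --roll '[0,0,0,0,0]'

```text
clock: 1.35
position: [0.4896, 0.0109, 0.2313]
ee_rot: [-0.093, 0.996, 0.0, 0.0]
ft_force: [0.6, 0.6, 0.8]
grip_width: 0.003
```

Request:
send_rows --pt "-4 -20 10" --pt "-8 -40 25" --pt "-10 -45 40" --pt "-10 -45 51" --pt "-10 -45 51" --roll '[0,0,0,0,0]'

```text
clock: 1.77
position: [0.506, -0.0292, 0.1779]
ee_rot: [-0.092, 0.996, -0.0, -0.002]
ft_force: [0.2, 0.5, -0.5]
grip_width: -0.002
```

Request:
send_rows --pt "-10 -1 -2" --pt "-18 -1 -2" --pt "-23 -1 -2" --pt "-28 -1 -2" --pt "-32 -1 -2" --roll '[0,0,0,0,0]'

```text
clock: 2.18
position: [0.5389, -0.024, 0.1824]
ee_rot: [-0.093, 0.996, 0.0, -0.001]
ft_force: [-8.5, -0.3, 4.3]
grip_width: -0.004
```

Request:
send_rows --pt "-2 0 0" --pt "-4 0 0" --pt "-6 0 0" --pt "-6 0 0" --pt "-6 0 0" --roll '[0,0,0,0,0]'

```text
clock: 2.6
position: [0.5437, -0.0234, 0.1823]
ee_rot: [-0.092, 0.996, 0.0, -0.002]
ft_force: [-9.6, -1.6, 6.4]
grip_width: -0.001
```

Request:
send_rows --pt "-1 0 0" --pt "-2 0 0" --pt "-3 0 -1" --pt "-3 0 -1" --pt "-3 0 -1" --roll '[0,0,0,0,0]'

```text
clock: 3.02
position: [0.5458, -0.0231, 0.1827]
ee_rot: [-0.092, 0.996, 0.0, -0.003]
ft_force: [-12.4, -1.1, 4.4]
grip_width: 0.002
```

Lever b is locked: the force rises at about 1.3 N/mm. I'll ease off and try lever a.

Request:
send_rows --pt "8 0 0" --pt "20 0 1" --pt "33 20 2" --pt "33 55 2" --pt "33 89 2" --roll '[0,0,0,0,0]'

```text
clock: 3.43
position: [0.4988, 0.0589, 0.1818]
ee_rot: [-0.091, 0.996, 0.0, 0.001]
ft_force: [1.0, 0.9, 0.2]
grip_width: -0.002
```

Request:
send_rows --pt "-8 0 0" --pt "-16 0 0" --pt "-22 0 0" --pt "-28 0 0" --pt "-28 0 0" --roll '[0,0,0,0,0]'

```text
clock: 3.85
position: [0.5265, 0.0627, 0.1811]
ee_rot: [-0.092, 0.996, -0.0, -0.001]
ft_force: [-8.1, 1.7, 3.8]
grip_width: 0.004
```

Request:
send_rows --pt "-2 0 0" --pt "-4 0 0" --pt "-4 0 0" --pt "-4 0 0" --pt "-4 0 0" --roll '[0,0,0,0,0]'

```text
clock: 4.27
position: [0.5292, 0.063, 0.1811]
ee_rot: [-0.091, 0.996, -0.0, -0.002]
ft_force: [-12.4, 0.6, 8.3]
grip_width: 0.001
```

Lever a is locked too: 4 mm more raised the force from 8 to 12 N. So lever c should be the free one. I'll back off and go there.

Request:
send_rows --pt "10 0 0" --pt "30 -5 0" --pt "37 -40 0" --pt "37 -80 0" --pt "37 -120 0" --roll '[0,0,0,0,0]'

```text
clock: 4.68
position: [0.5164, -0.0626, 0.1818]
ee_rot: [-0.093, 0.996, -0.0, 0.001]
ft_force: [1.8, -0.6, 0.1]
grip_width: -0.0
```

Request:
send_rows --pt "0 -35 0" --pt "0 -58 0" --pt "-6 -58 0" --pt "-12 -58 0" --pt "-18 -58 0" --roll '[0,0,0,0,0]'

```text
clock: 5.1
position: [0.5453, -0.1139, 0.1813]
ee_rot: [-0.092, 0.996, 0.0, 0.0]
ft_force: [-0.6, 0.0, -0.6]
grip_width: -0.003
```

Request:
send_rows --pt "-5 0 0" --pt "-10 0 0" --pt "-15 0 0" --pt "-18 0 0" --pt "-18 0 0" --roll '[0,0,0,0,0]'

```text
clock: 5.52
position: [0.563, -0.1101, 0.1812]
ee_rot: [-0.093, 0.996, -0.0, 0.0]
ft_force: [-0.2, 0.0, 0.0]
grip_width: 0.001
```

Lever c is free, with about 0 N after 14 mm. I'll push it home.

Request:
send_rows --pt "-9 0 0" --pt "-18 0 0" --pt "-27 0 0" --pt "-36 0 0" --pt "-45 0 0" --roll '[0,0,0,0,0]'

```text
clock: 5.93
position: [0.6075, -0.102, 0.1813]
ee_rot: [-0.093, 0.996, 0.0, 0.0]
ft_force: [-2.5, 0.1, 1.6]
grip_width: 0.004
```

Request:
send_rows --pt "-7 0 0" --pt "-14 0 0" --pt "-20 0 0" --pt "-25 0 0" --pt "-28 0 0" --roll '[0,0,0,0,0]'

```text
clock: 6.35
position: [0.6345, -0.0973, 0.1808]
ee_rot: [-0.092, 0.996, -0.0, -0.0]
ft_force: [-3.0, -1.0, -2.4]
grip_width: 0.002
```

Request:
send_rows --pt "-2 0 0" --pt "-4 0 0" --pt "-4 0 0" --pt "-4 0 0" --pt "-4 0 0" --roll '[0,0,0,0,0]'

```text
clock: 6.77
position: [0.6384, -0.0965, 0.1818]
ee_rot: [-0.092, 0.996, -0.0, 0.001]
ft_force: [-1.5, -1.1, -0.8]
grip_width: -0.002
```

Request:
send_rows --pt "-2 0 0" --pt "-4 0 0" --pt "-4 0 0" --pt "-4 0 0" --pt "-4 0 0" --roll '[0,0,0,0,0]'

```text
clock: 7.18
position: [0.6422, -0.0958, 0.1814]
ee_rot: [-0.092, 0.996, -0.0, 0.0]
ft_force: [-1.9, -1.9, -2.0]
grip_width: 0.0
```

Request:
send_rows --pt "-2 0 0" --pt "-4 0 0" --pt "-4 0 0" --pt "-4 0 0" --pt "-4 0 0" --roll '[0,0,0,0,0]'

```text
clock: 7.6
position: [0.6455, -0.0952, 0.1809]
ee_rot: [-0.092, 0.996, 0.0, -0.001]
ft_force: [-5.7, -1.2, -3.3]
grip_width: 0.002
```

The force rose with stiffness, so lever c is on its buffer (about 3 mm in). I'll retreat and try b.

Request:
send_rows --pt "20 0 0" --pt "60 0 0" --pt "100 0 0" --pt "112 30 0" --pt "112 70 0" --roll '[0,0,0,0,0]'

```text
clock: 8.02
position: [0.5216, -0.0506, 0.1826]
ee_rot: [-0.088, 0.996, -0.0, 0.002]
ft_force: [1.5, 0.5, 0.5]
grip_width: 0.001
```

Request:
send_rows --pt "0 20 0" --pt "-6 20 0" --pt "-14 20 0" --pt "-20 20 0" --pt "-26 20 0" --roll '[0,0,0,0,0]'

```text
clock: 8.43
position: [0.5445, -0.0236, 0.1815]
ee_rot: [-0.092, 0.996, 0.0, -0.001]
ft_force: [-16.1, -1.1, 10.3]
grip_width: -0.001
```

Request:
send_rows --pt "-2 0 0" --pt "-4 0 0" --pt "-4 0 0" --pt "-4 0 0" --pt "-4 0 0" --roll '[0,0,0,0,0]'

```text
clock: 8.85
position: [0.5475, -0.0235, 0.1811]
ee_rot: [-0.091, 0.996, -0.0, -0.002]
ft_force: [-13.6, -0.3, 6.9]
grip_width: -0.003
```

Lever b is still locked, so lever a is next.

Request:
send_rows --pt "10 0 0" --pt "25 0 0" --pt "32 25 0" --pt "32 65 0" --pt "32 90 0" --roll '[0,0,0,0,0]'

```text
clock: 9.27
position: [0.501, 0.0624, 0.1817]
ee_rot: [-0.092, 0.996, 0.001, 0.001]
ft_force: [1.2, 0.6, 0.4]
grip_width: -0.002
```

Request:
send_rows --pt "-6 0 0" --pt "-12 0 0" --pt "-18 0 0" --pt "-23 0 0" --pt "-28 0 0" --roll '[0,0,0,0,0]'

```text
clock: 9.68
position: [0.5288, 0.0646, 0.1812]
ee_rot: [-0.091, 0.996, -0.0, -0.0]
ft_force: [-5.0, -1.2, 3.7]
grip_width: -0.001
```

Request:
send_rows --pt "-2 0 0" --pt "-4 0 0" --pt "-4 0 0" --pt "-4 0 0" --pt "-4 0 0" --roll '[0,0,0,0,0]'

```text
clock: 10.1
position: [0.5324, 0.0668, 0.1813]
ee_rot: [-0.092, 0.996, 0.0, 0.0]
ft_force: [-0.8, -0.2, -0.2]
grip_width: -0.002
```

Lever a is now free, so I'll push it home (about 80 mm more).

Request:
send_rows --pt "-9 0 0" --pt "-18 0 0" --pt "-27 0 0" --pt "-36 0 0" --pt "-45 0 0" --roll '[0,0,0,0,0]'

```text
clock: 10.52
position: [0.5773, 0.0756, 0.1812]
ee_rot: [-0.093, 0.996, 0.0, -0.0]
ft_force: [-3.6, 1.6, 0.3]
grip_width: -0.0
```

Request:
send_rows --pt "-7 0 0" --pt "-14 0 0" --pt "-20 0 0" --pt "-25 0 0" --pt "-28 0 0" --roll '[0,0,0,0,0]'

```text
clock: 10.93
position: [0.6045, 0.0799, 0.181]
ee_rot: [-0.092, 0.996, -0.0, -0.0]
ft_force: [-3.5, -2.2, -2.9]
grip_width: 0.002
```

Request:
send_rows --pt "-2 0 0" --pt "-4 0 0" --pt "-6 0 0" --pt "-7 0 0" --pt "-7 0 0" --roll '[0,0,0,0,0]'

```text
clock: 11.35
position: [0.6099, 0.081, 0.1806]
ee_rot: [-0.092, 0.996, -0.0, -0.001]
ft_force: [-6.5, -1.4, -3.5]
grip_width: -0.001
```

Lever a is on its buffer too. Now for b, the last one.

Request:
send_rows --pt "20 0 0" --pt "60 0 0" --pt "100 0 0" --pt "111 -30 0" --pt "111 -70 0" --roll '[0,0,0,0,0]'

```text
clock: 11.77
position: [0.5131, -0.0053, 0.1824]
ee_rot: [-0.095, 0.995, 0.002, 0.001]
ft_force: [2.3, 0.5, 0.1]
grip_width: -0.0
```

Request:
send_rows --pt "0 -19 0" --pt "-6 -19 0" --pt "-12 -19 0" --pt "-18 -19 0" --pt "-24 -19 0" --roll '[0,0,0,0,0]'

```text
clock: 12.18
position: [0.5422, -0.0206, 0.1815]
ee_rot: [-0.093, 0.996, 0.0, -0.0]
ft_force: [-4.8, -0.6, 3.2]
grip_width: -0.004
```

Request:
send_rows --pt "-2 0 0" --pt "-4 0 0" --pt "-6 0 0" --pt "-6 0 0" --pt "-6 0 0" --roll '[0,0,0,0,0]'

```text
clock: 12.6
position: [0.5479, -0.0206, 0.1813]
ee_rot: [-0.093, 0.996, -0.0, 0.0]
ft_force: [0.2, -0.2, -0.9]
grip_width: -0.002
```

Request:
send_rows --pt "-9 0 0" --pt "-18 0 0" --pt "-27 0 0" --pt "-36 0 0" --pt "-45 0 0" --roll '[0,0,0,0,0]'

```text
clock: 13.02
position: [0.5927, -0.0123, 0.1813]
ee_rot: [-0.093, 0.996, 0.0, 0.0]
ft_force: [-3.7, 0.7, 1.8]
grip_width: -0.002
```

Request:
send_rows --pt "-7 0 0" --pt "-14 0 0" --pt "-20 0 0" --pt "-25 0 0" --pt "-28 0 0" --roll '[0,0,0,0,0]'

```text
clock: 13.43
position: [0.6198, -0.0075, 0.181]
ee_rot: [-0.092, 0.996, -0.0, -0.0]
ft_force: [-2.3, -0.7, -1.5]
grip_width: 0.002
```

Request:
send_rows --pt "-2 0 0" --pt "-4 0 0" --pt "-6 0 0" --pt "-8 0 0" --pt "-8 0 0" --roll '[0,0,0,0,0]'

```text
clock: 13.85
position: [0.6268, -0.0062, 0.1809]
ee_rot: [-0.092, 0.996, -0.0, -0.001]
ft_force: [-4.9, -1.3, -2.1]
grip_width: 0.002
```

Request:
send_rows --pt "20 0 0" --pt "60 0 0" --pt "100 0 0" --pt "130 0 -20" --pt "150 0 -50" --roll '[0,0,0,0,0]'

```text
clock: 14.27
position: [0.4766, -0.0342, 0.2302]
ee_rot: [-0.092, 0.996, 0.0, -0.001]
ft_force: [1.0, 0.6, 0.8]
grip_width: 0.0
```

Request:
send_rows --pt "0 40 -10" --pt "0 80 -20" --pt "0 120 -30" --pt "0 155 -30" --pt "0 155 -30" --roll '[0,0,0,0,0]'

```text
clock: 14.68
position: [0.4503, 0.1266, 0.2628]
ee_rot: [-0.097, 0.995, 0.002, 0.002]
ft_force: [-0.5, 0.6, -0.2]
grip_width: -0.003
```

```bash
python3 - <<'E'
from h import *
o=monitor.get_obs(); print(o['position'],o['ft_force'])
ims=[eyes.camera(n)[0] for n in('top','side')]
cv2.imwrite('pics/end.png',np.hstack([ims[0][130:310,130:500],ims[1][170:350,230:430]])); cv2.imwrite('pics/end_t.png',ims[0]); cv2.imwrite('pics/end_s.png',ims[1])
E
```

```text
[0.45034664 0.12664888 0.26282012] [-0.51029     0.59867721 -0.17022174]
```

View pics/end.png

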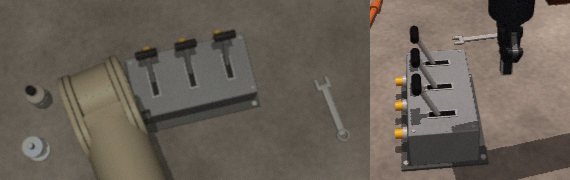

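The picture shows all three levers leaning away, with the grips at about (273,185), (316,174) and (357,167) in the full top view. The bystanders look untouched. I'll check the travel in numbers.

```bash
python3 - <<'E'
from h import *
p=eyes.camera_params('top'); im=cv2.imread('pics/end_t.png'); x0,y0,x1,y1=255,155,375,200
m=(im[y0:y1,x0:x1].max(2)<45).astype(np.uint8); m=cv2.morphologyEx(m,cv2.MORPH_OPEN,np.ones((3,7),np.uint8))
k,l,s,c=cv2.connectedComponentsWithStats(m)
for i in range(1,k):
    if s[i,4]>30:
        X=on_z(p,*(c[i]+[x0,y0]),.19); print((c[i]+[x0,y0]).round(1),s[i].tolist(),X.round(4),'bx',(X[0]*.9815+X[1]*.191).round(4))
a=cv2.imread('pics/top0.png').astype(int); d=abs(a-im).max(2)
for n,(u,v) in dict(bottle=(168,227),hub=(166,278),sp=(462,240)).items(): print(n,d[v-25:v+25,u-18:u+18].mean().round(2))
E
```

```text
[355.5 166.2] [90, 7, 20, 9, 113] [ 0.6643 -0.0926  0.19  ] bx 0.6343
[316.6 175.2] [51, 16, 20, 9, 120] [ 0.6459 -0.005   0.19  ] bx 0.633
[275.8 184.3] [11, 25, 21, 10, 152] [0.6278 0.0863 0.19  ] bx 0.6326
bottle 5.2
hub 5.46
sp 5.2
```

```bash
python3 -c "
from h import *
print(manip.hand_in())"
```

```text
the job is handed in; nothing more can be done
None
```

All three valve levers are thrown home, and the job was handed in at about 15 s of the 61 s allowed. The interlock order turned out to be c (right), a (left), b (middle). I found it by feel with shut fingers: a and b each stopped on the bolt at first, and b stopped again after c was thrown.

- **Levers home:** each lever was pushed until the force rose at the buffer, to about 5–7 N. In the last top picture, the grips stand within 2 mm of each other, 94–97 mm farther along the bank than at the start. That matches about 0.82 rad, though I could not read the joint angles directly.
- **Force:** the highest reading was about 19 N, on the second try of b while it was locked. That is under the 20 N limit, but only by about 1 N. Readings come only at the end of each move call, so a brief higher peak in between would not show.
- **Bystanders:** the hub, bottle and spanner look unmoved in the last picture. A before-and-after pixel comparison gave about the same small difference (around 5 grey levels) at all three; I did not re-measure their positions.
- **Arm:** it ended clear of the bank, with the force reading near zero.

One rough check disagreed slightly: the bank centre came out about 10 mm apart from the housing and foot-plate corners. I used the felt contact and buffer instead.

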